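# Close the specimen dry box with its gasketed lid

## Robot

A 7-joint arm with a two-finger parallel gripper is mounted at the origin on the work surface. World frame = base frame: x ahead of the robot, y to its left, z up, the work surface at z = 0. Lengths are in m, angles in rad, forces in N, time in s.
With the tool pointing down it reaches from about 0.35 to 0.9 m from the base axis. Payload 8.1 kg.
Tool frame: the origin (TCP) lies on the centre line of the jaws, within the pads' length; the fingertips stand 25 mm ahead of it and the grasp point (between the pads) lies 6 mm ahead of it; z points along the fingers, y is the direction in which the jaws open and shut (so a half turn about z gives the same grasp; the last joint's range is limited). The gripper opens to 92 mm and grips with 3 to 60 N. Pads are 19 mm wide; open, the fingers measure 130 mm over their backs; the gripper's body (75 mm by 190 mm) begins 47 mm behind the grasp point.
Start: joints at [1.049, 0.434, 0.025, 1.573, -0.012, 1.134, -0.075], TCP at [0.254, -0.571, 0.217] pointing down, gripper open.
Joint ranges: [-2.62, 2.62], [-0.44, 2.09], [-1.27, 1.32], [0.08, 2.57], [-1.32, 4.46], [0.12, 2], [-2.74, 2.74]. Speed limits (rad/s): [2.22, 2.22, 3.01, 3.01, 3.14, 3.14, 3.14].

## Interface

Orientations are given as a 3x3 rotation matrix whose columns are the frame's x, y, z axes.
In Python, from bench import ctrl gives the robot as it stands.
- The arm moves only by the shell command python3 -m jog 'ROWS' [FORCE]. ROWS is JSON, a list of rows, each an object of numbers: "gripper": the finger opening in mm, from 0 to 91.8; "tx", "ty", "tz": the shift along the tool's x, y, z in mm; "roll": the turn about the tool's z in degrees. A call has 1 to 20 rows; each row is the pose to reach, as a shift and turn from the pose commanded when the call began, along the tool's axes at that moment; what a row does not reach only later rows make up. A row lasts 1/10 s, in which the tool goes at most 50 mm and 8.59 degrees, less where a joint would pass 70% of its speed; a pose out of reach is approached as far as the arm can. A call with a gripper value outside its range is refused whole. The fingers move at their own pace and stop on an object; FORCE is the grip in N (left out, the last holds). Time passes only in rows, so rows that repeat a pose let the fingers close. It gives the time, the measured TCP pose, the force and the opening at its end, in the units of the state.
- ctrl.observe(): the state, without advancing time (a new reading comes with each control period).
- ctrl.camera(name): name is "scene" or "top" or "wrist"; returns a dict with "img" (400x640x3 uint8, blue, green, red), "z_map" (400x640 float32, m along the optical axis (not along the pixel's ray), 0 where there is no reading), "fx", "fy", "cx", "cy" (pixels), "xyz" and "attitude" of the camera in the world; the wrist camera has in their place "mount" (4x4, takes a point from camera to tool coordinates, whose origin is the TCP and whose axes are the flange's). Camera axes: x right, y up, looking along -z (the intrinsics and any distortion apply to the point x, -y, -z); pixel columns grow to the right and rows downward; lengths in m; the calibration is good to about 2 mm. A picture is of the moment at which its call begins: read the wrist's pose just before it.
- ctrl.close_job(): hands the job in, once; it reports no verdict.
The state is a dict: "clock": time; "joint_pos": joint angles; "dq": joint speeds; "tau": joint torques, N m; "eef_pos": TCP position; "tcp_rot": TCP orientation; "force": force on the tool from outside, world axes, zero at the start; "moment": the same for the moment, N m; "gripper_width": finger opening in m.
Only numpy, scipy, OpenCV 4.12 (cv2) and the standard library are available. Lean on these libraries where they do the work, as an engineer would, in place of code of your own. Each camera call takes 0.05 s, during which the arm holds its last target. There are 200 camera calls.

## Task

The dry box with the polished specimens must be closed. Its white lid is stowed in the low bench shelf, packed between two cases: take it by its front rim, tip it up over the shelf's front lip, draw it free and lay it flat on the bench in front and let go; then pick it up by the bar on its top, set it squarely on the box's gasket without pressing and let go, and press its corners down one after another until the lid is fully home and flat all round. Leave everything else where it is.

Things in the scene. Friction and masses are not known exactly. Their poses are not given: they have to be found in the camera images.
- lid_bar (a point): Centre of the grip bar in the middle of the top of the white lid (140 x 170 mm, 45 mm tall, 0.25 to 0.4 kg), 32 mm above the lid's underside. Bar: 14 mm thick (along x), 86 mm long (along y), from 19 to 45 mm up. Axes: x from the lid's front rim to its back, y along the bar, z up. In the shelf the bar is half under the edge of the deck, out of reach of a gripper. The lid may go on the box turned by half a turn.
- lid_front (a point): Middle of the lid's front rim, 65 mm from the lid's centre along -x and 26 mm above its underside. An upright rim, 10 mm thick and 14 mm tall (19 to 33 mm up), runs round the lid's edge; inside it the top is flat at 19 mm, with 53 mm free between rim and bar. In the shelf it can be pinched from above, one finger inside, one outside; the deck starts 66 to 74 mm behind it.
- lid_corner0 (a point): Top centre of the lid's front left corner pad, a solid 26 x 26 mm square level with the rim: the place to press. It is at x -57, y +72 mm from the lid's centre, 33 mm above its underside. Below the lid's flange (140 x 170 mm, 14 to 19 mm up) is a plug 102 x 132 mm, 14 mm deep, on which the lid stands when it lies on a surface.
- lid_corner1 (a point): The same on the front right corner pad: x -57, y -72 mm.
- lid_corner2 (a point): The same on the back right corner pad: x +57, y -72 mm.
- lid_corner3 (a point): The same on the back left corner pad: x +57, y +72 mm.
- drybox: Fixed clear box with specimen mounts and a canister inside, 140 mm (x) by 170 mm (y) over its grey rim, origin on the bench under its centre, axes as the closed lid's, z up. Rim top 75 mm above the bench; opening 111 x 141 mm: the lid's plug enters with 4.5 mm to spare on each side.
- gasket (a point): Centre of the opening at the height of the black rubber gasket's top, 83 mm above the bench. Each corner sinks 6 mm under about 11 N to a firm stop and stays down; the lid's weight does not sink it, nor does a push in the middle. Lid resting on it: corner pads' tops 102 mm above the bench, bar point 101 mm; fully home 6 mm lower. Until all are down the lid rocks: other corners may rise some mm.
- shelf: Fixed low grey bench shelf, 260 mm deep (x), 420 mm wide (y), 90 mm tall, origin on the bench under its centre, front towards -x. Base tray 6 mm thick; the lid stands on it close behind the front lip. Deck 78 to 90 mm above the bench, starting 60 mm in front of the origin; a lamp supply on its rear half (from 17 mm behind the origin) reaches 145 mm up.
- shelf_lip (a point): Middle of the top edge of the lip along the shelf's front: 127 mm in front of the shelf's origin, 12 mm above the bench, 6 mm thick. The lid's plug, front wall and then back wall, must rise at least 6 mm to pass over it. The bench in front is clear for 240 mm over the lid's width; the lid is clear of the shelf when its centre is 205 mm or more in front of the shelf's origin.
- slide_case: black slide storage case, 150 x 85 x 49 mm tall, standing in the shelf just left (+y) of the lid with about 7 mm between them; origin under its centre
- lens_case: dark wooden lens case, 145 x 90 x 55 mm tall, standing in the shelf just right (-y) of the lid with about 7 mm between them; origin under its centre
- mount0: loose black specimen mount, a disc 40 mm across and 22 mm tall, on the bench between dry box and shelf; origin under its centre; leave alone
- mount1: a second such mount, beyond the dry box's right side; leave alone
- reagent: amber glass bottle, 52 mm across, 105 mm tall, at the left; origin under its centre; leave alone
- beaker: glass beaker, 68 mm across, 85 mm tall, at the right; origin under its centre; leave alone
- glass_slides: small carton of glass slides, 82 x 57 x 36 mm tall, behind the dry box; origin under its centre; leave alone
Things that resemble listed ones, but are neither listed nor needed, are in the scene too. Leave any orange look-alike of the part that bears lid_bar alone.

How it is judged:
On the way, in this order (a step that is already met when the one before it is completed fails the run):
1. the lid is out of the shelf, lies flat on the bench in front of it and is let go (height (world z) of lid_bar below 0.036 m and angle between lid_bar's own z axis and vertical below 0.03 rad and x of lid_bar in the frame of shelf below -0.195 m and contact force between the fingers and lid below 0.3 N), for 0.2 s.
2. the lid rests squarely on the gasket, all four corners still up (none more than 3 mm down), and is let go (x of lid_bar in the frame of drybox between -0.008 and 0.008 m and y of lid_bar in the frame of drybox between -0.008 and 0.008 m and angle between the x axis of lid_bar and the x axis of drybox, either way round below 0.12 rad and z of lid_corner0 in the frame of drybox between 0.099 and 0.107 m and z of lid_corner1 in the frame of drybox between 0.099 and 0.107 m and z of lid_corner2 in the frame of drybox between 0.099 and 0.107 m and z of lid_corner3 in the frame of drybox between 0.099 and 0.107 m and contact force between the fingers and lid below 0.3 N), for 0.2 s.
3. a corner is home (within 1.5 mm) while another is still up (z of any of lid_corner0, lid_corner1, lid_corner2, lid_corner3 in the frame of drybox below 0.0975 m and z of any of lid_corner0, lid_corner1, lid_corner2, lid_corner3 in the frame of drybox above 0.1 m), for 0.05 s.
At the end, for the whole second after the job is handed in: the lid is on the dry box, centred within 8 mm and square within 0.12 rad, either way round, with all four corners pressed home to within 1.5 mm, released (x of lid_bar in the frame of drybox between -0.008 and 0.008 m and y of lid_bar in the frame of drybox between -0.008 and 0.008 m and angle between the x axis of lid_bar and the x axis of drybox, either way round below 0.12 rad and z of lid_corner0 in the frame of drybox between 0.093 and 0.0975 m and z of lid_corner1 in the frame of drybox between 0.093 and 0.0975 m and z of lid_corner2 in the frame of drybox between 0.093 and 0.0975 m and z of lid_corner3 in the frame of drybox between 0.093 and 0.0975 m and contact force between the fingers and lid below 0.3 N and height (world z) of lid_bar above 0.088 m); the robot touches nothing.
It fails at once if one of the two cases beside the lid is moved by more than 20 mm (distance of any of slide_case, lens_case from where it was at the start of the episode above 0.02 m).
It fails at once if one of the other things on the bench is moved by more than 20 mm (distance of any of mount0, mount1, reagent, beaker, glass_slides from where it was at the start of the episode above 0.02 m).
It also fails if it takes over 67 s, if anything falls off the work surface, if the arm or the gripper's body presses on something with over 40 N, if the wrist force passes 120 N, or if a joint passes its speed limit or range.

## Working session

There is one attempt and no reset: what is moved stays moved. The work goes in short steps, Python scripts to look and compute and a shell command to move; the robot and the scene stay as the last step left them, time stands still between calls to the robot, and variables do not carry over. Pictures are saved under pics/ and viewed, about 8 in all and at most 12, crops included, and the job is handed in when it is done.

```bash
ls; mkdir -p pics
cat > h.py <<'E'
import numpy as np, cv2
from bench import ctrl
def snap(n, f=None):
    s=ctrl.observe(); c=ctrl.camera(n); c['s']=s
    if 'mount' in c:
        T=np.eye(4); T[:3,:3]=np.array(s['tcp_rot']); T[:3,3]=s['eef_pos']
        M=T@np.array(c['mount']); c['R']=M[:3,:3]; c['t']=M[:3,3]
    else:
        c['R']=np.array(c['attitude']); c['t']=np.array(c['xyz'])
    if f: cv2.imwrite('pics/'+f, c['img'])
    return c
def cloud(c):
    z=c['z_map']; v,u=np.mgrid[:z.shape[0],:z.shape[1]]
    p=np.stack([(u-c['cx'])/c['fx']*z, -(v-c['cy'])/c['fy']*z, -z],-1)
    w=p@c['R'].T+c['t']; w[z==0]=np.nan; return w
def ray(c,u,v,h):
    d=c['R']@np.array([(u-c['cx'])/c['fx'],-(v-c['cy'])/c['fy'],-1.])
    return c['t']+d*(h-c['t'][2])/d[2]
E
python3 - <<'E'
from h import *
c=snap('top','top.png'); d=snap('scene','scene.png')
print({k:v for k,v in c.items() if k not in('img','z_map','s')}); print({k:v for k,v in d.items() if k not in('img','z_map','s')})
s=c['s'];print(s['tcp_rot'],s['eef_pos'],s['force'],s['clock'])
np.savez('top.npz',w=cloud(c),img=c['img']);np.savez('scene.npz',w=cloud(d),img=d['img'])
print((c['z_map']==0).mean())
E
```

```text
pics
{'fx': 386.87293448253604, 'fy': 386.87293448253604, 'cx': 320.8026724923008, 'cy': 191.69533107549844, 'xyz': array([0.40677475, 0.01315907, 1.30594964]), 'attitude': array([[ 0.01465997,  0.99367101, -0.1113688 ],
       [-0.99982086,  0.01323406, -0.01353194],
       [-0.01197244,  0.11154723,  0.99368701]]), 'R': array([[ 0.01465997,  0.99367101, -0.1113688 ],
       [-0.99982086,  0.01323406, -0.01353194],
       [-0.01197244,  0.11154723,  0.99368701]]), 't': array([0.40677475, 0.01315907, 1.30594964])}
{'fx': 437.2901384585285, 'fy': 437.2901384585285, 'cx': 320.5254262897066, 'cy': 196.92766252361344, 'xyz': array([ 0.89813997, -0.69029617,  1.02110013]), 'attitude': array([[ 8.79176382e-01, -3.60390467e-01,  3.11717181e-01],
       [ 4.76495909e-01,  6.65957924e-01, -5.73978826e-01],
       [-7.34029751e-04,  6.53160589e-01,  7.57219061e-01]]), 'R': array([[ 8.79176382e-01, -3.60390467e-01,  3.11717181e-01],
       [ 4.76495909e-01,  6.65957924e-01, -5.73978826e-01],
       [-7.34029751e-04,  6.53160589e-01,  7.57219061e-01]]), 't': array([ 0.89813997, -0.69029617,  1.02110013])}
[[ 9.13613980e-01  4.06581976e-01 -7.69055176e-04]
 [ 4.06582680e-01 -9.13612937e-01  1.38797344e-03]
 [-1.38293772e-04 -1.58075646e-03 -9.99998741e-01]] [ 0.25389041 -0.57052968  0.21664344] [ 0.02502401 -0.36612749 -0.08357153] 0.0
0.0039296875
```

View pics/top.png

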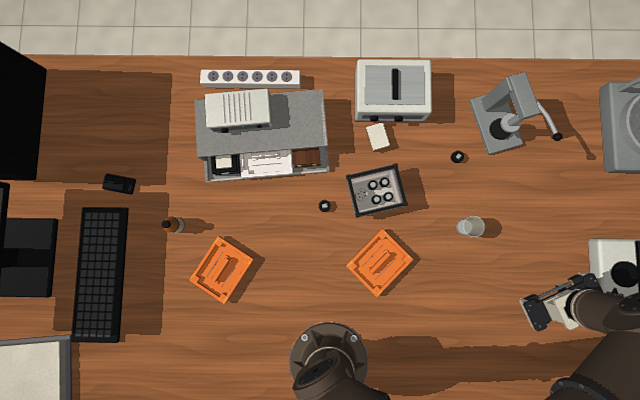

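View pics/scene.png

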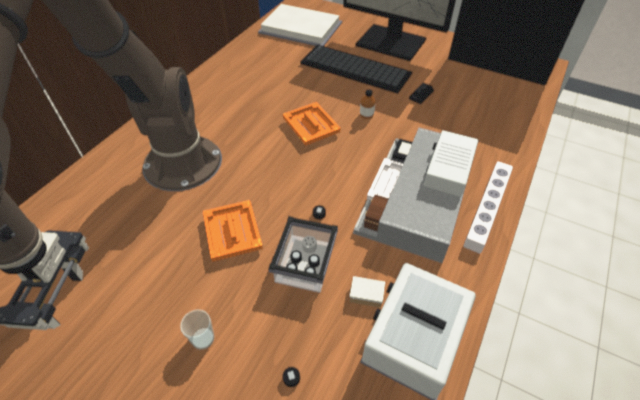

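The top view shows the shelf at about (262,135) with the white lid in its front at (265,163), between the slide case (225,163) and the lens case (305,158). The dry box is at (376,190) and the orange decoys are at (225,268) and (382,262). The scene view agrees. Next I'll get the poses from the depth data.

Run:
```python
from h import *
c=np.load('top.npz'); w=c['w']; img=c['img'].astype(int)
hsv=cv2.cvtColor(c['img'],cv2.COLOR_BGR2HSV)
v,u=np.mgrid[:400,:640]
def rep(name,m):
    p=w[m]; p=p[~np.isnan(p[:,0])]
    r=cv2.minAreaRect((p[:,:2]*1000).astype(np.float32)); print(name,len(p),'z',np.percentile(p[:,2],[5,50,95]).round(4),'rect c',np.round(r[0],1),'size',np.round(r[1],1),'ang',round(r[2],1))
box=lambda a,b,e,f:(u>=a)&(u<b)&(v>=e)&(v<f)
z=w[...,2]
rep('boxrim',box(335,415,155,225)&(z>0.068)&(z<0.1)&(hsv[...,2]<90))
rep('boxrim2',box(335,415,155,225)&(z>0.068)&(z<0.1))
rep('deck',box(190,335,85,160)&(z>0.082)&(z<0.098))
wh=(hsv[...,2]>150)&(hsv[...,1]<50)
rep('lid',box(240,296,145,185)&wh&(z>0.005)&(z<0.06))
rep('shelf',box(190,335,85,190)&(z>0.004)&(z<0.098))
for n,b in(('reag',(160,190,212,240)),('mount0',(315,334,196,214)),('mount1',(448,470,148,168)),('beaker',(452,490,210,242)),('oL',(185,255,230,305)),('oR',(340,420,225,300)),('slides',(360,395,120,155))): rep(n,box(*b)&(z>0.012))
cv2.imwrite('pics/crop.png',np.hstack([cv2.resize(c['img'][85:190,190:335],None,fx=5,fy=5,interpolation=cv2.INTER_CUBIC)]))
```

```text
boxrim 691 z [0.0741 0.0831 0.0874] rect c [ 552.6 -146.7] size [138.2 170.6] ang 14.0
boxrim2 837 z [0.0724 0.0826 0.0873] rect c [ 553.2 -146.1] size [140.3 171.4] ang 14.2
deck 5261 z [0.0868 0.0908 0.0947] rect c [766.7 231.4] size [192.2 421.9] ang 5.9
lid 1056 z [0.0222 0.0283 0.0506] rect c [642.3 220.6] size [ 83.5 178.6] ang 5.5
shelf 9104 z [0.0059 0.0881 0.0941] rect c [742.1 240.5] size [367.3 504.6] ang 0.6
reag 300 z [0.023  0.0715 0.1067] rect c [434.6 511.3] size [49.4 50.2] ang 31.7
mount0 112 z [0.0193 0.0227 0.0269] rect c [504.6  21. ] size [36.7 36.6] ang 0.9
mount1 119 z [0.0173 0.0224 0.0272] rect c [ 677.8 -425.7] size [37.5 37.7] ang 46.3
beaker 366 z [0.0165 0.0584 0.0867] rect c [ 442.1 -447.2] size [62.5 65.8] ang 0.8
oL 2329 z [0.0161 0.022  0.0409] rect c [292.1 352.6] size [140.6 170.7] ang 58.8
oR 2309 z [0.0161 0.022  0.0399] rect c [ 323.4 -161.2] size [140.7 169.6] ang 46.1
slides 471 z [0.0166 0.0367 0.0414] rect c [ 748.  -156.8] size [107.5 112.8] ang 0.7
```

View pics/crop.png

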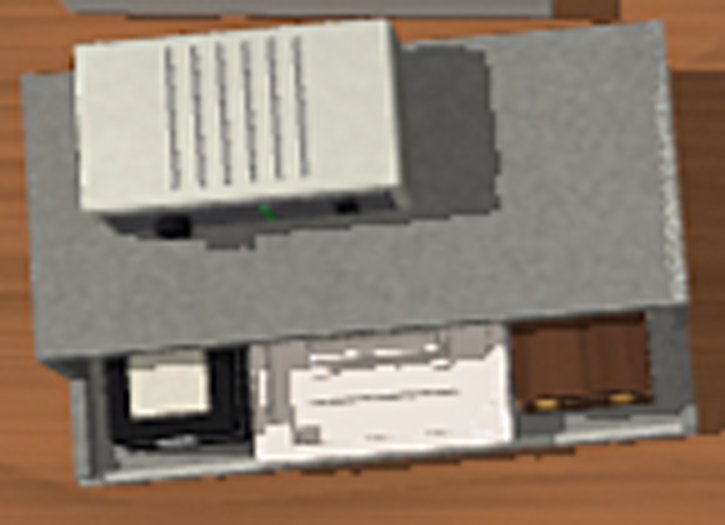

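```bash
G='{"gripper":40,"tx":640,"ty":-577,"tz":0,"roll":-72}'; python3 -m jog '[{"gripper":40,"tx":640,"ty":-577,"tz":0,"roll":-72},{"gripper":40,"tx":640,"ty":-577,"tz":0,"roll":-72},{"gripper":40,"tx":640,"ty":-577,"tz":0,"roll":-72},{"gripper":40,"tx":640,"ty":-577,"tz":0,"roll":-72},{"gripper":40,"tx":640,"ty":-577,"tz":0,"roll":-72},{"gripper":40,"tx":640,"ty":-577,"tz":0,"roll":-72},{"gripper":40,"tx":640,"ty":-577,"tz":0,"roll":-72},{"gripper":40,"tx":640,"ty":-577,"tz":0,"roll":-72},{"gripper":40,"tx":640,"ty":-577,"tz":0,"roll":-72},{"gripper":40,"tx":640,"ty":-577,"tz":0,"roll":-72},{"gripper":40,"tx":640,"ty":-577,"tz":0,"roll":-72},{"gripper":40,"tx":640,"ty":-577,"tz":0,"roll":-72},{"gripper":40,"tx":640,"ty":-577,"tz":0,"roll":-72},{"gripper":40,"tx":640,"ty":-577,"tz":0,"roll":-72},{"gripper":40,"tx":640,"ty":-577,"tz":0,"roll":-72},{"gripper":40,"tx":640,"ty":-577,"tz":0,"roll":-72},{"gripper":40,"tx":640,"ty":-577,"tz":0,"roll":-72},{"gripper":40,"tx":640,"ty":-577,"tz":0,"roll":-72},{"gripper":40,"tx":640,"ty":-577,"tz":0,"roll":-72},{"gripper":40,"tx":640,"ty":-577,"tz":0,"roll":-72}]'
python3 - <<'E'
from h import *
c=snap('wrist','w1.png'); s=c['s']
print(np.array(s['tcp_rot']).round(3).tolist(),s['eef_pos'],np.round(s['joint_pos'],2)); print(c['t'],c['R'].round(2).tolist(),c['fx'])
np.savez('w1.npz',w=cloud(c),img=c['img'])
E
```

```text
clock: 2.1
eef_pos: [0.604, 0.2151, 0.2168]
tcp_rot: [[-0.104, 0.995, -0.001], [0.995, 0.104, -0.001], [-0.001, -0.001, -1.0]]
force: [-1.0, -0.3, -0.4]
gripper_width: 0.0399
[[-0.104, 0.995, -0.001], [0.995, 0.104, -0.001], [-0.001, -0.001, -1.0]] [0.60395695 0.21510182 0.21680635] [-0.09  0.52 -0.52  1.5   0.27  1.2  -0.55]
[0.59693175 0.29352617 0.3856964 ] [[0.99, -0.1, -0.03], [0.1, 0.95, 0.29], [-0.0, -0.29, 0.96]] 360.63070440511814
```

View pics/w1.png

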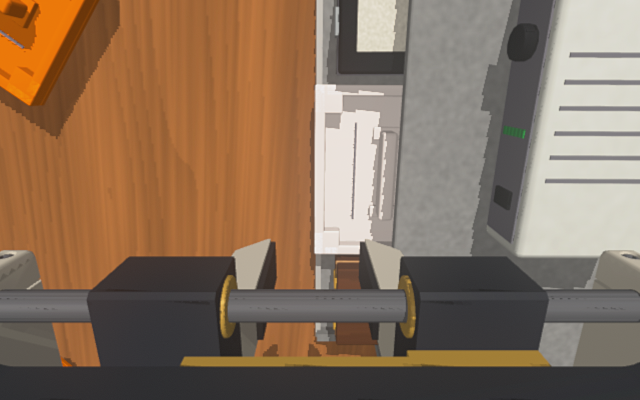

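The wrist view shows the front rim's outer edge at u≈316 (v 85–252), the deck edge at u≈402, and the slide case at v<72. I'll measure the lid pose from the rim-height pixels.

Run:
```python
from h import *
c=np.load('w1.npz'); w=c['w']; hsv=cv2.cvtColor(c['img'],cv2.COLOR_BGR2HSV)
v,u=np.mgrid[:400,:640]
R=lambda a:np.array([[np.cos(a),np.sin(a)],[-np.sin(a),np.cos(a)]])
O=np.array([.7319,.2278]); z=w[...,2]
roi=(u>300)&(u<410)&(v>76)&(v<260)
print('bench z',np.nanmedian(z[150:230,200:290]),'deck z',np.nanmedian(z[100:200,410:470]))
# deck front edge / lip line
for nm,m in(('lidrim',roi&(z>.033)&(z<.047)&(hsv[...,2]>140)),):
    # front outer edge per row
    E=[];I=[]
    for r in range(95,248,3):
        us=np.where(m[r])[0]; us=us[us<345]
        if len(us): E.append(w[r,us[0],:2]); I.append(w[r,us[-1],:2])
    E=np.array(E);I=np.array(I)
    for n,P in(('outer',E),('inner',I)):
        vx,vy,x0,y0=cv2.fitLine(P.astype(np.float32),cv2.DIST_HUBER,0,.01,.01).ravel()
        a=np.degrees(np.arctan2(-vx*np.sign(vy),abs(vy))); print(n,'yaw',a.round(2),'x at y=.215',x0+vx/vy*(.215-y0))
    ys=[w[..., 1][m].min(),w[...,1][m].max()]; print('y range',ys)
# rows profile in shelf frame along lid middle
for r in (120,150,170,200): print(r,[(k,(w[r,k,0]*1e3).round(0),(z[r,k]*1e3).round(0)) for k in range(308,412,4)])
for col in (322,328): print(col,[(k,(w[k,col,1]*1e3).round(0),(z[k,col]*1e3).round(0)) for k in list(range(70,100,3))+list(range(225,262,3))])
m=(z>.08)&(z<.1)&(u>395)&(u<440)&(v<250)
E=np.array([w[r,np.where(m[r])[0][0],:2] for r in range(5,240,4)])
vx,vy,x0,y0=cv2.fitLine(E.astype(np.float32),cv2.DIST_HUBER,0,.01,.01).ravel();print('deck yaw',np.degrees(np.arctan2(-vx*np.sign(vy),abs(vy))),'x at .215',x0+vx/vy*(.215-y0))
```

```text
bench z 0.0015587853790089146 deck z 0.0916994316936853
outer yaw 5.81 x at y=.215 0.602676
inner yaw 9.18 x at y=.215 0.6126987
y range [np.float64(0.12932163293589619), np.float64(0.3047455628958692)]
120 [(308, np.float64(590.0), np.float64(4.0)), (312, np.float64(595.0), np.float64(2.0)), (316, np.float64(598.0), np.float64(41.0)), (320, np.float64(602.0), np.float64(39.0)), (324, np.float64(606.0), np.float64(40.0)), (328, np.float64(610.0), np.float64(26.0)), (332, np.float64(614.0), np.float64(28.0)), (336, np.float64(618.0), np.float64(27.0)), (340, np.float64(622.0), np.float64(26.0)), (344, np.float64(626.0), np.float64(26.0)), (348, np.float64(630.0), np.float64(27.0)), (352, np.float64(633.0), np.float64(27.0)), (356, np.float64(637.0), np.float64(26.0)), (360, np.float64(641.0), np.float64(27.0)), (364, np.float64(645.0), np.float64(27.0)), (368, np.float64(649.0), np.float64(27.0)), (372, np.float64(653.0), np.float64(27.0)), (376, np.float64(657.0), np.float64(26.0)), (380, np.float64(661.0), np.float64(27.0)), (384, np.float64(665.0), np.float64(25.0)), (388, np.float
[... 5032 characters left out ...]
0.0)), (94, np.float64(290.0), np.float64(41.0)), (97, np.float64(287.0), np.float64(41.0)), (225, np.float64(158.0), np.float64(28.0)), (228, np.float64(156.0), np.float64(33.0)), (231, np.float64(155.0), np.float64(40.0)), (234, np.float64(152.0), np.float64(39.0)), (237, np.float64(149.0), np.float64(42.0)), (240, np.float64(146.0), np.float64(41.0)), (243, np.float64(142.0), np.float64(41.0)), (246, np.float64(138.0), np.float64(39.0)), (249, np.float64(135.0), np.float64(39.0)), (252, np.float64(132.0), np.float64(40.0)), (255, np.float64(113.0), np.float64(8.0)), (258, np.float64(108.0), np.float64(6.0)), (261, np.float64(105.0), np.float64(8.0))]
deck yaw 5.7218103 x at .215 0.6735203
```

```bash
python3 -m jog '[{"gripper":40,"tx":0,"ty":3.5,"tz":40,"roll":0},{"gripper":40,"tx":0,"ty":3.5,"tz":80,"roll":0},{"gripper":40,"tx":0,"ty":3.5,"tz":115,"roll":0},{"gripper":40,"tx":0,"ty":3.5,"tz":140,"roll":0},{"gripper":40,"tx":0,"ty":3.5,"tz":152,"roll":0},{"gripper":40,"tx":0,"ty":3.5,"tz":159,"roll":0},{"gripper":40,"tx":0,"ty":3.5,"tz":163,"roll":0},{"gripper":40,"tx":0,"ty":3.5,"tz":163,"roll":0},{"gripper":0,"tx":0,"ty":3.5,"tz":163,"roll":0},{"gripper":0,"tx":0,"ty":3.5,"tz":163,"roll":0},{"gripper":0,"tx":0,"ty":3.5,"tz":163,"roll":0},{"gripper":0,"tx":0,"ty":3.5,"tz":163,"roll":0},{"gripper":0,"tx":0,"ty":3.5,"tz":163,"roll":0},{"gripper":0,"tx":0,"ty":3.5,"tz":163,"roll":0},{"gripper":0,"tx":0,"ty":3.5,"tz":163,"roll":0},{"gripper":0,"tx":0,"ty":3.5,"tz":163,"roll":0}]' 50
```

```text
clock: 3.75
eef_pos: [0.6077, 0.2167, 0.0544]
tcp_rot: [[-0.104, 0.995, 0.0], [0.995, 0.104, -0.0], [-0.0, 0.0, -1.0]]
force: [0.6, -0.1, 0.3]
gripper_width: 0.0003
```

Run:
```python
from h import *
c=snap('wrist','w2.png'); d=snap('scene'); cv2.imwrite('pics/s2.png',np.vstack([cv2.resize(d['img'][110:260,330:480],(600,600))[:370],cv2.resize(c['img'][80:,160:500],(600,230*0+565))[:230*0+230]]))
w=cloud(c)
for r in (120,150,180,200,220,240): print(r,[(k,*(w[r,k]*1e3).round(0).astype(int)) for k in range(290,420,6) if w[r,k,0]==w[r,k,0]])
cv2.imwrite('pics/w2b.png',np.hstack([c['img'][60:,200:460],cv2.resize(d['img'][110:260,330:480],(340,340))]))
```

```text
120 [(290, np.int64(586), np.int64(276), np.int64(2)), (296, np.int64(590), np.int64(276), np.int64(1)), (302, np.int64(593), np.int64(276), np.int64(1)), (308, np.int64(598), np.int64(280), np.int64(41)), (314, np.int64(601), np.int64(280), np.int64(41)), (320, np.int64(603), np.int64(281), np.int64(41)), (326, np.int64(606), np.int64(281), np.int64(41)), (332, np.int64(609), np.int64(281), np.int64(41)), (338, np.int64(612), np.int64(282), np.int64(41)), (344, np.int64(615), np.int64(282), np.int64(41)), (350, np.int64(618), np.int64(282), np.int64(41)), (356, np.int64(621), np.int64(282), np.int64(39)), (362, np.int64(626), np.int64(282), np.int64(27)), (368, np.int64(629), np.int64(282), np.int64(27)), (374, np.int64(632), np.int64(283), np.int64(27)), (380, np.int64(636), np.int64(283), np.int64(26)), (386, np.int64(639), np.int64(283), np.int64(26)), (392, np.int64(642), np.int64(283), np.int64(27)), (398, np.int64(645), np.int64(284), np.int64(27)), (404, np.int64(648), np.int64(284), np.int64(27)), (410, np.int64(652), np.int64(284), np.int64(26)), (416, np.int64(654), np.int
[... 4841 characters left out ...]
4(622), np.int64(211), np.int64(26)), (344, np.int64(625), np.int64(212), np.int64(26)), (350, np.int64(629), np.int64(212), np.int64(27)), (356, np.int64(632), np.int64(212), np.int64(26)), (362, np.int64(636), np.int64(213), np.int64(26)), (368, np.int64(639), np.int64(213), np.int64(27)), (374, np.int64(642), np.int64(215), np.int64(30)), (380, np.int64(646), np.int64(214), np.int64(28)), (386, np.int64(650), np.int64(214), np.int64(26)), (392, np.int64(653), np.int64(215), np.int64(27)), (398, np.int64(657), np.int64(215), np.int64(27)), (404, np.int64(660), np.int64(216), np.int64(27)), (410, np.int64(664), np.int64(216), np.int64(27)), (416, np.int64(665), np.int64(220), np.int64(35))]
```

View pics/w2b.png

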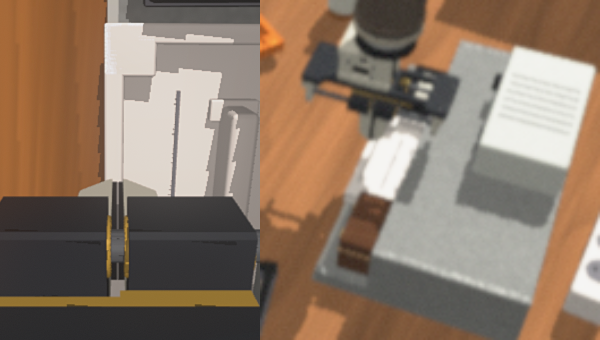

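The reading says the gripper is fully shut, but the picture shows the rim between the fingers. I'll zoom in before acting on either.

Run:
```python
from h import *
c=snap('wrist'); s=c['s']; print(s['gripper_width'],s['force'],s['clock'],s['eef_pos'])
w=cloud(c)
for r in range(228,330,9): print(r,[tuple((w[r,k]*1e3).round(0).astype(int).tolist()) if w[r,k,0]==w[r,k,0] else None for k in range(290,344,5)])
cv2.imwrite('pics/w3.png',cv2.resize(c['img'][210:340,260:380],None,fx=4.5,fy=4.5,interpolation=cv2.INTER_CUBIC))
```

```text
0.00037603057700908295 [-0.04488438 -0.37012068  0.27667162] 3.85 [0.60770041 0.21673551 0.054363  ]
228 [(592, 206, 2), (595, 207, 2), (598, 207, 1), (601, 222, 40), (604, 223, 41), (607, 223, 41), (610, 223, 40), (613, 218, 27), (616, 219, 27), (619, 219, 28), (622, 219, 26)]
237 [(592, 200, 1), (596, 200, 1), (599, 200, 1), (602, 217, 39), (605, 218, 41), (607, 218, 41), (610, 218, 40), (614, 213, 27), (617, 213, 27), (620, 213, 27), (623, 213, 26)]
246 [(595, 226, 74), (598, 227, 75), (600, 227, 73), (602, 227, 74), (604, 228, 75), (607, 226, 71), (609, 226, 71), (611, 228, 74), (613, 229, 74), (615, 229, 74), (618, 229, 74)]
255 [(596, 226, 83), (598, 226, 82), (600, 227, 83), (602, 227, 83), (604, 228, 84), (607, 226, 80), (609, 227, 81), (611, 228, 83), (613, 228, 83), (615, 229, 84), (617, 229, 83)]
264 [(598, 252, 141), (599, 252, 140), (601, 253, 141), (602, 252, 140), (605, 227, 91), (607, 226, 89), (609, 227, 90), (611, 227, 90), (608, 253, 141), (609, 254, 141), (611, 253, 140)]
273 [(598, 252, 145), (600, 253, 146), (601, 252, 145), (602, 253, 146), (605, 228, 100), (60
[... 536 characters left out ...]
155), (604, 248, 150), (605, 246, 147), (606, 247, 148), (607, 249, 150), (608, 252, 155), (609, 252, 155), (610, 252, 156)]
309 [(599, 248, 154), (600, 249, 155), (602, 249, 155), (603, 248, 154), (604, 246, 151), (605, 246, 149), (606, 245, 149), (607, 247, 151), (608, 250, 155), (609, 250, 155), (610, 250, 155)]
318 [(600, 247, 156), (601, 247, 155), (602, 246, 154), (603, 247, 155), (604, 244, 151), (605, 243, 149), (607, 243, 149), (608, 245, 151), (608, 248, 156), (609, 247, 155), (611, 247, 154)]
327 [(600, 244, 155), (601, 244, 155), (602, 244, 154), (603, 245, 156), (604, 242, 152), (608, 213, 112), (610, 214, 112), (608, 242, 152), (609, 245, 155), (610, 245, 155), (611, 244, 154)]
```

View pics/w3.png

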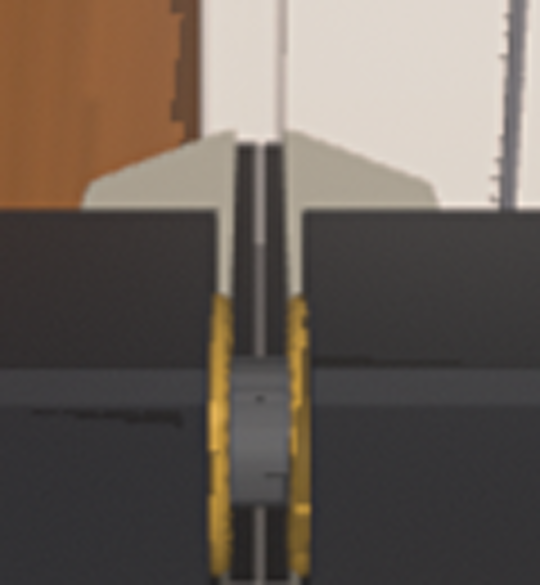

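Run:
```python
from h import *
a=np.load('w1.npz')['w']
for r in (242,246,250,258,266): print(r,[tuple((a[r,k]*1e3).round(0).astype(int).tolist()) for k in (262,268,272,276,358,361,364,370)])
d=snap('scene'); w=cloud(d); c=d
# lowest robot points near TCP xy in scene view
m=(abs(w[...,0]-.6077)<.03)&(abs(w[...,1]-.2167)<.02)&(w[...,2]>.03)&(w[...,2]<.2)
for z0 in range(30,120,6):
    k=m&(w[...,2]>z0/1e3)&(w[...,2]<(z0+6)/1e3); 
    if k.sum(): print(z0,k.sum(),(w[k].mean(0)*1e3).round(0),d['img'][k].mean(0).round(0))
t=snap('top'); w=cloud(t)
p=np.array([.6077,.2167,.03])
for P in ([.6077,.2167,.03],[.6077,.2167,.066]):
  q=d['R'].T@(np.array(P)-d['t']); print('scene px',d['cx']-q[0]/q[2]*d['fx'],d['cy']+q[1]/q[2]*d['fy'])
cv2.imwrite('pics/s4.png',cv2.resize(d['img'][125:225,350:470],None,fx=6,fy=6,interpolation=cv2.INTER_CUBIC))
```

```text
242 [(578, 223, 231), (581, 224, 231), (583, 223, 229), (567, 120, 0), (656, 143, 33), (625, 227, 229), (626, 227, 228), (628, 228, 232)]
246 [(579, 223, 235), (582, 224, 238), (583, 222, 232), (567, 114, 0), (655, 142, 40), (624, 227, 233), (625, 227, 235), (627, 229, 237)]
250 [(580, 224, 241), (582, 222, 237), (584, 222, 237), (567, 110, 2), (656, 138, 40), (624, 225, 234), (625, 226, 236), (627, 228, 240)]
258 [(581, 224, 248), (583, 222, 245), (584, 221, 242), (568, 100, 2), (657, 127, 38), (625, 222, 235), (624, 226, 244), (626, 227, 247)]
266 [(582, 223, 254), (584, 222, 252), (-9223372036854775808, -9223372036854775808, -9223372036854775808), (586, 211, 229), (656, 127, 56), (625, 218, 236), (624, 223, 246), (625, 227, 253)]
30 7 [614. 214.  33.] [217. 223. 228.]
36 24 [607. 215.  40.] [221. 229. 234.]
42 2 [606. 213.  43.] [219. 230. 238.]
60 1 [606. 208.  64.] [109. 128. 150.]
66 9 [609. 209.  69.] [112. 123. 131.]
72 15 [610. 209.  75.] [109. 121. 127.]
78 15 [612. 208.  81.] [107. 118. 120.]
84 18 [608. 208.  87.] [106. 118. 122.]
90 16 [613. 209.  93.] [109. 119. 123.]
96 19 [610. 209.  99.] [105. 116. 119.]
102 17 [610. 207. 105.] [ 96. 106. 110.]
108 7 [611. 207. 110.] [88. 97. 99.]
scene px 377.5497754258251 177.22615554175695
scene px 378.70608360626653 169.11779471148694<stdin>:3: RuntimeWarning: invalid value encountered in cast
```

View pics/s4.png

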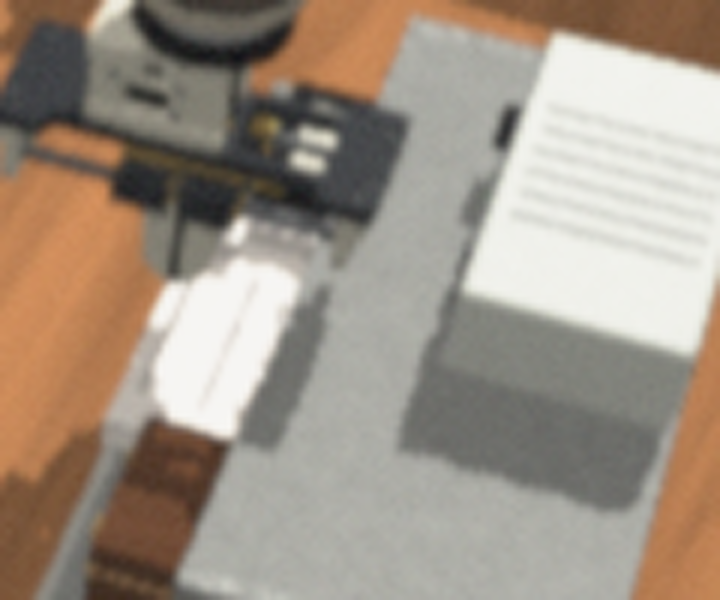

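Both cameras agree that the fingertips are at z≈66 mm while the TCP reads 54 mm. So the tips sit about 12 mm behind the TCP, not 25 mm ahead as documented. I'll trust the cameras: reopen, go 37 mm lower with a force check, then grip.

```bash
python3 -m jog '[{"gripper":40,"tx":0,"ty":-1,"tz":0},{"gripper":40,"tx":0,"ty":-1,"tz":0},{"gripper":40,"tx":0,"ty":-1,"tz":0},{"gripper":40,"tx":0,"ty":-1,"tz":0},{"gripper":40,"tx":0,"ty":-1,"tz":10},{"gripper":40,"tx":0,"ty":-1,"tz":20},{"gripper":40,"tx":0,"ty":-1,"tz":20}]' && python3 -m jog '[{"gripper":40,"tx":0,"ty":0,"tz":6},{"gripper":40,"tx":0,"ty":0,"tz":11},{"gripper":40,"tx":0,"ty":0,"tz":15},{"gripper":40,"tx":0,"ty":0,"tz":15}]'
python3 - <<'E'
from h import *
d=snap('scene'); w=cloud(d)
m=(abs(w[...,0]-.6077)<.05)&(abs(w[...,1]-.2067)<.006)&(w[...,2]>.02)&(w[...,2]<.2)&(d['img'].mean(2)<170)
for z0 in range(20,60,4):
    k=m&(w[...,2]>z0/1e3)&(w[...,2]<(z0+4)/1e3); 
    if k.sum(): print(z0,k.sum(),(w[k].mean(0)*1e3).round(0),d['img'][k].mean(0).round(0))
E
```

```text
validation failed for argument at $[0]...
```

```bash
python3 -m jog '[{"gripper":40,"tx":0,"ty":-1,"tz":0,"roll":0},{"gripper":40,"tx":0,"ty":-1,"tz":0,"roll":0},{"gripper":40,"tx":0,"ty":-1,"tz":0,"roll":0},{"gripper":40,"tx":0,"ty":-1,"tz":0,"roll":0},{"gripper":40,"tx":0,"ty":-1,"tz":10,"roll":0},{"gripper":40,"tx":0,"ty":-1,"tz":20,"roll":0},{"gripper":40,"tx":0,"ty":-1,"tz":20,"roll":0}]' && python3 -m jog '[{"gripper":40,"tx":0,"ty":0,"tz":6,"roll":0},{"gripper":40,"tx":0,"ty":0,"tz":11,"roll":0},{"gripper":40,"tx":0,"ty":0,"tz":15,"roll":0},{"gripper":40,"tx":0,"ty":0,"tz":15,"roll":0}]'
```

```text
clock: 4.75
eef_pos: [0.6055, 0.2158, 0.0322]
tcp_rot: [[-0.104, 0.995, -0.003], [0.995, 0.104, -0.001], [-0.001, -0.003, -1.0]]
force: [-0.2, 0.1, 0.5]
gripper_width: 0.0401
clock: 5.15
eef_pos: [0.6064, 0.2164, 0.0187]
tcp_rot: [[-0.104, 0.995, -0.001], [0.995, 0.104, -0.0], [-0.0, -0.001, -1.0]]
force: [0.6, 0.0, 0.5]
gripper_width: 0.0399
```

```bash
python3 -m jog '[{"gripper":40,"tx":0,"ty":0,"tz":2,"roll":0},{"gripper":0,"tx":0,"ty":0,"tz":2,"roll":0},{"gripper":0,"tx":0,"ty":0,"tz":2,"roll":0},{"gripper":0,"tx":0,"ty":0,"tz":2,"roll":0},{"gripper":0,"tx":0,"ty":0,"tz":2,"roll":0},{"gripper":0,"tx":0,"ty":0,"tz":2,"roll":0}]' 55
```

```text
clock: 5.75
eef_pos: [0.6066, 0.2166, 0.0175]
tcp_rot: [[-0.104, 0.995, -0.0], [0.995, 0.104, -0.0], [-0.0, -0.0, -1.0]]
force: [-0.4, -0.8, 1.5]
gripper_width: 0.0095
```

```bash
python3 -m jog '[{"gripper":0,"tx":0,"ty":0,"tz":-4,"roll":0},{"gripper":0,"tx":0,"ty":0,"tz":-8,"roll":0},{"gripper":0,"tx":0,"ty":0,"tz":-12,"roll":0},{"gripper":0,"tx":0,"ty":0,"tz":-14,"roll":0},{"gripper":0,"tx":0,"ty":0,"tz":-14,"roll":0}]' 55
cat >> h.py <<'E'
def lidplane(c,org,ax,lim=(.02,.11)):
    "fit plane to the white lid seen by wrist, in the frame org, x axis ax (rad)"
    w=cloud(c); hsv=cv2.cvtColor(c['img'],cv2.COLOR_BGR2HSV)
    e=np.array([np.cos(ax),np.sin(ax)]); q=w[...,:2]-org
    X=q@e; Y=q@np.array([-e[1],e[0]])
    return w,X,Y,hsv
E
python3 - <<'E'
from h import *
c=snap('wrist'); s=c['s']; w,X,Y,h=lidplane(c,np.array(s['eef_pos'])[:2],np.radians(5.9))
for y0 in (.03,.04,.05):   # flat top between rim and bar, behind the front rim
    print(y0,[(x,np.round(1e3*np.nanmedian(w[...,2][(abs(X-x/1e3)<.003)&(abs(Y-y0)<.005)]),1)) for x in range(-8,66,6)])
E
```

```text
clock: 6.25
eef_pos: [0.6069, 0.2167, 0.0318]
tcp_rot: [[-0.104, 0.995, 0.0], [0.995, 0.104, 0.0], [0.0, 0.001, -1.0]]
force: [-1.0, -0.5, -4.2]
gripper_width: 0.0091
0.03 [(-8, np.float64(132.5)), (-2, np.float64(126.4)), (4, np.float64(126.4)), (10, np.float64(132.5)), (16, np.float64(132.7)), (22, np.float64(132.7)), (28, np.float64(132.8)), (34, np.float64(132.8)), (40, np.float64(142.3)), (46, np.float64(126.5)), (52, np.float64(126.6)), (58, np.float64(125.6)), (64, np.float64(122.0))]
0.04 [(-8, np.float64(123.2)), (-2, np.float64(54.9)), (4, np.float64(54.8)), (10, np.float64(122.4)), (16, np.float64(122.8)), (22, np.float64(122.5)), (28, np.float64(122.8)), (34, np.float64(121.8)), (40, np.float64(40.4)), (46, np.float64(40.3)), (52, np.float64(40.9)), (58, np.float64(46.9)), (64, np.float64(80.7))]
0.05 [(-8, np.float64(1.7)), (-2, np.float64(54.9)), (4, np.float64(54.9)), (10, np.float64(40.9)), (16, np.float64(40.7)), (22, np.float64(40.6)), (28, np.float64(40.5)), (34, np.float64(40.5)), (40, np.float64(40.4)), (46, np.float64(40.3)), (52, np.float64(40.2)), (58, np.float64(40.1)), (64, np.float64(84.8))]
```

```bash
python3 -m jog '[{"gripper":0,"tx":0,"ty":-4,"tz":-2,"roll":0},{"gripper":0,"tx":0,"ty":-12,"tz":-2,"roll":0},{"gripper":0,"tx":0,"ty":-22,"tz":-2,"roll":0},{"gripper":0,"tx":0,"ty":-34,"tz":-2,"roll":0},{"gripper":0,"tx":0,"ty":-46,"tz":-2,"roll":0},{"gripper":0,"tx":0,"ty":-58,"tz":-2,"roll":0},{"gripper":0,"tx":0,"ty":-70,"tz":-2,"roll":0},{"gripper":0,"tx":0,"ty":-82,"tz":-2,"roll":0},{"gripper":0,"tx":0,"ty":-94,"tz":-2,"roll":0},{"gripper":0,"tx":0,"ty":-106,"tz":-2,"roll":0},{"gripper":0,"tx":0,"ty":-118,"tz":-2,"roll":0},{"gripper":0,"tx":0,"ty":-130,"tz":-2,"roll":0},{"gripper":0,"tx":0,"ty":-142,"tz":-2,"roll":0},{"gripper":0,"tx":0,"ty":-150,"tz":-2,"roll":0},{"gripper":0,"tx":0,"ty":-155,"tz":-2,"roll":0},{"gripper":0,"tx":0,"ty":-157,"tz":-2,"roll":0},{"gripper":0,"tx":0,"ty":-157,"tz":5,"roll":0},{"gripper":0,"tx":0,"ty":-157,"tz":12,"roll":0},{"gripper":0,"tx":0,"ty":-157,"tz":16,"roll":0},{"gripper":0,"tx":0,"ty":-157,"tz":16,"roll":0}]'
python3 - <<'E'
from h import *
c=snap('wrist'); s=c['s']; w,X,Y,h=lidplane(c,np.array(s['eef_pos'])[:2],np.radians(5.9))
for y0 in (.05,.06): 
    print(y0,[(x,np.round(1e3*np.nanmedian(w[...,2][(abs(X-x/1e3)<.003)&(abs(Y-y0)<.005)]),1)) for x in range(-8,140,8)])
E
```

```text
clock: 8.3
eef_pos: [0.4503, 0.1999, 0.0145]
tcp_rot: [[-0.104, 0.995, -0.001], [0.995, 0.104, -0.001], [-0.0, -0.001, -1.0]]
force: [0.2, -0.1, -4.4]
gripper_width: 0.0095
0.05 [(-8, np.float64(1.6)), (0, np.float64(37.7)), (8, np.float64(23.8)), (16, np.float64(23.5)), (24, np.float64(23.3)), (32, np.float64(23.2)), (40, np.float64(23.1)), (48, np.float64(22.9)), (56, np.float64(22.8)), (64, np.float64(22.5)), (72, np.float64(22.4)), (80, np.float64(22.3)), (88, np.float64(22.2)), (96, np.float64(22.1)), (104, np.float64(21.8)), (112, np.float64(21.8)), (120, np.float64(21.5)), (128, np.float64(31.7)), (136, np.float64(35.1))]
0.06 [(-8, np.float64(1.7)), (0, np.float64(37.7)), (8, np.float64(37.5)), (16, np.float64(37.3)), (24, np.float64(23.6)), (32, np.float64(23.2)), (40, np.float64(23.1)), (48, np.float64(22.9)), (56, np.float64(22.7)), (64, np.float64(22.6)), (72, np.float64(22.5)), (80, np.float64(22.3)), (88, np.float64(22.2)), (96, np.float64(22.1)), (104, np.float64(21.9)), (112, np.float64(31.8)), (120, np.float64(35.6)), (128, np.float64(35.3)), (136, np.float64(35.0))]
```

```bash
python3 -m jog '[{"gripper":0,"tx":0,"ty":0,"tz":1,"roll":0},{"gripper":0,"tx":0,"ty":0,"tz":2,"roll":0},{"gripper":0,"tx":0,"ty":0,"tz":3,"roll":0},{"gripper":0,"tx":0,"ty":0,"tz":3,"roll":0}]' && python3 -m jog '[{"gripper":40,"tx":0,"ty":0,"tz":3,"roll":0},{"gripper":40,"tx":0,"ty":0,"tz":0,"roll":0},{"gripper":40,"tx":0,"ty":0,"tz":0,"roll":0},{"gripper":40,"tx":0,"ty":0,"tz":-10,"roll":0},{"gripper":40,"tx":0,"ty":0,"tz":-40,"roll":0},{"gripper":40,"tx":0,"ty":0,"tz":-80,"roll":0},{"gripper":40,"tx":-25,"ty":30,"tz":-120,"roll":0},{"gripper":40,"tx":-50,"ty":65,"tz":-160,"roll":0},{"gripper":40,"tx":-50,"ty":65,"tz":-180,"roll":0},{"gripper":40,"tx":-50,"ty":65,"tz":-180,"roll":0},{"gripper":40,"tx":-50,"ty":65,"tz":-180,"roll":0}]'
python3 - <<'E'
from h import *
c=snap('wrist','w5.png'); s=c['s']; w=cloud(c); h=cv2.cvtColor(c['img'],cv2.COLOR_BGR2HSV)
q=w[...,:2]-[.515,.207]; wh=(h[...,1]<60)&(h[...,2]>110)
m=(np.abs(q).max(-1)<.12)&(w[...,2]>.01)&(w[...,2]<.06)&wh
p=w[m]; r=cv2.minAreaRect((p[:,:2]*1000).astype(np.float32)); print('lid',r,len(p))
m2=m&(w[...,2]>.041)&(w[...,2]<.055); r=cv2.minAreaRect((w[m2][:,:2]*1000).astype(np.float32)); print('bar',r,np.median(w[m2][:,2]),m2.sum())
f=m&(w[...,2]<.03)&(w[...,2]>.015); A=np.c_[w[f][:,:2],np.ones(f.sum())]; print('plane',np.linalg.lstsq(A,w[f][:,2],rcond=None)[0])
E
```

```text
clock: 8.75
eef_pos: [0.4507, 0.2003, 0.0125]
tcp_rot: [[-0.104, 0.995, 0.0], [0.995, 0.104, 0.0], [0.0, 0.0, -1.0]]
force: [-0.7, -0.3, -3.3]
gripper_width: 0.0093
clock: 9.85
eef_pos: [0.5207, 0.1573, 0.1933]
tcp_rot: [[-0.104, 0.995, 0.002], [0.995, 0.104, 0.001], [0.0, 0.002, -1.0]]
force: [-0.2, -0.5, -0.3]
gripper_width: 0.0402
lid ((540.4776611328125, 196.213134765625), (184.96737670898438, 232.7665252685547), 5.842154026031494) 31719
bar ((517.2191772460938, 204.11038208007812), (13.637563705444336, 84.79090118408203), 6.271677494049072) 0.04634953993264479 1583
plane [-0.00056135 -0.00227125  0.02176602]
```

View pics/w5.png

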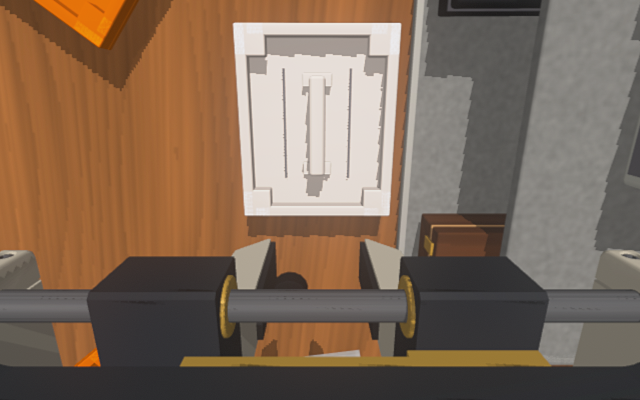

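The lid lies flat on the bench, with its bar at (317,125) in the picture, world (517,204), yaw ≈6°. Next I grasp it by the bar.

```bash
python3 -m jog '[{"gripper":40,"tx":25,"ty":1,"tz":30,"roll":0},{"gripper":40,"tx":47,"ty":1,"tz":70,"roll":0},{"gripper":40,"tx":47,"ty":1,"tz":110,"roll":0},{"gripper":40,"tx":47,"ty":1,"tz":145,"roll":0},{"gripper":40,"tx":47,"ty":1,"tz":165,"roll":0},{"gripper":40,"tx":47,"ty":1,"tz":175,"roll":0},{"gripper":40,"tx":47,"ty":1,"tz":180,"roll":0},{"gripper":40,"tx":47,"ty":1,"tz":180,"roll":0},{"gripper":0,"tx":47,"ty":1,"tz":180,"roll":0},{"gripper":0,"tx":47,"ty":1,"tz":180,"roll":0},{"gripper":0,"tx":47,"ty":1,"tz":180,"roll":0},{"gripper":0,"tx":47,"ty":1,"tz":180,"roll":0},{"gripper":0,"tx":47,"ty":1,"tz":180,"roll":0}]' 45
```

```text
clock: 11.2
eef_pos: [0.5168, 0.2041, 0.013]
tcp_rot: [[-0.104, 0.995, 0.001], [0.995, 0.104, 0.0], [-0.0, 0.001, -1.0]]
force: [-1.3, -1.4, 6.1]
gripper_width: 0.0136
```

```bash
python3 -m jog '[{"gripper":0,"tx":0,"ty":0,"tz":-10,"roll":0},{"gripper":0,"tx":0,"ty":0,"tz":-30,"roll":0},{"gripper":0,"tx":0,"ty":0,"tz":-60,"roll":0},{"gripper":0,"tx":0,"ty":0,"tz":-95,"roll":0},{"gripper":0,"tx":-15,"ty":0,"tz":-125,"roll":0},{"gripper":0,"tx":-40,"ty":0,"tz":-150,"roll":-1},{"gripper":0,"tx":-75,"ty":0,"tz":-160,"roll":-2},{"gripper":0,"tx":-110,"ty":0,"tz":-160,"roll":-3},{"gripper":0,"tx":-145,"ty":0,"tz":-160,"roll":-4},{"gripper":0,"tx":-180,"ty":0,"tz":-160,"roll":-5},{"gripper":0,"tx":-215,"ty":0,"tz":-160,"roll":-6},{"gripper":0,"tx":-250,"ty":0,"tz":-160,"roll":-7},{"gripper":0,"tx":-285,"ty":0,"tz":-160,"roll":-8},{"gripper":0,"tx":-315,"ty":0,"tz":-160,"roll":-8},{"gripper":0,"tx":-338,"ty":0,"tz":-160,"roll":-8},{"gripper":0,"tx":-349,"ty":0,"tz":-160,"roll":-8},{"gripper":0,"tx":-352.5,"ty":-0.4,"tz":-160,"roll":-8},{"gripper":0,"tx":-352.5,"ty":-0.4,"tz":-160,"roll":-8},{"gripper":0,"tx":-352.5,"ty":-0.4,"tz":-160,"roll":-8}]'
python3 - <<'E'
from h import *
c=snap('wrist'); s=c['s']; print(s['eef_pos'],np.degrees(np.arctan2(s['tcp_rot'][1][1],s['tcp_rot'][0][1])))
w,X,Y,h=lidplane(c,np.array(s['eef_pos'])[:2],np.radians(14))
wh=(h[...,1]<60)&(h[...,2]>110)
m=(abs(X)<.09)&(abs(Y)<.11)&(w[...,2]>.16)&(w[...,2]<.21)&wh&(Y>.035)
f=m&(w[...,2]<.188); A=np.c_[X[f],Y[f],np.ones(f.sum())]; print('plane',np.linalg.lstsq(A,w[f][:,2],rcond=None)[0],f.sum())
p=np.c_[X[m],Y[m]]; print('extent',np.percentile(p,[.3,99.7],axis=0).round(4).tolist())
d=snap('scene'); cv2.imwrite('pics/s6.png',np.hstack([cv2.resize(c['img'],(480,300)),cv2.resize(d['img'][175:325,230:380],(300,300))]))
# box from wrist: dark rim
k=(w[...,2]>.065)&(w[...,2]<.095)&(abs(X)<.1)&(abs(Y)<.11); 
print('box pts',k.sum(),np.percentile(np.c_[X[k],Y[k],w[k][:,2]],[.3,50,99.7],axis=0).round(4).tolist())
E
```

```text
clock: 13.1
eef_pos: [0.5529, -0.1446, 0.1726]
tcp_rot: [[-0.244, 0.97, -0.0], [0.97, 0.244, 0.001], [0.001, 0.0, -1.0]]
force: [-0.2, 1.3, -3.8]
gripper_width: 0.0138
[ 0.55289947 -0.14460646  0.1725545 ] 14.108988811677106
plane [ 0.00026655 -0.02690125  0.18204089] 20552
extent [[-0.0682, 0.0352], [0.07, 0.0844]]Traceback (most recent call last):
  File "<stdin>", line 11, in <module>
    return _quantile_unchecked(
        a, q, axis, out, overwrite_input, method, keepdims, weights)
    return _ureduce(a,
                    func=_quantile_ureduce_func,
    ...<5 lines>...
                    overwrite_input=overwrite_input,
                    method=method)
    r = func(a, **kwargs)
    result = _quantile(arr,
                       quantiles=q,
    ...<2 lines>...
                       out=out,
                       weights=wgt)
    slices_having_nans = np.isnan(arr[-1, ...])
                                  ~~~^^^^^^^^^
IndexError: index -1 is out of bounds for axis 0 with size 0
```

View pics/s6.png

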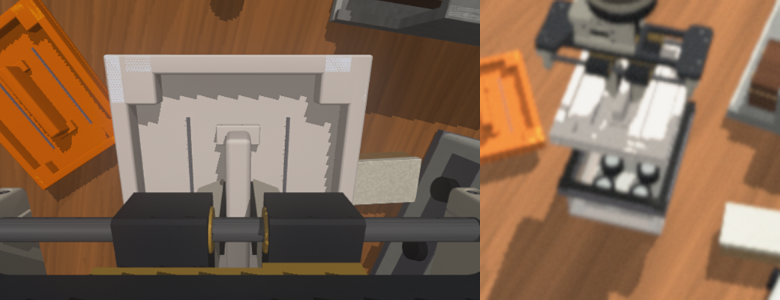

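Wrist view: the lid is held by its bar and tilted about 1.5° along it (the +y end is low). Scene view: it hangs over the box. Before lowering, I'll cross-check the box pose from the initial scene view.

Run:
```python
from h import *
for n in('top','scene'):
    a=np.load(n+'.npz'); w=a['w']; v=a['img'].max(2)
    e=np.array([np.cos(np.radians(14.1)),np.sin(np.radians(14.1))]); q=w[...,:2]-[.5529,-.1464]; X=q@e; Y=q@np.array([-e[1],e[0]])
    m=(abs(X)<.1)&(abs(Y)<.12)&(w[...,2]>.07)&(w[...,2]<.1)
    mm=m.astype(np.uint8)
    p=(w[m][:,:2]*1000).astype(np.float32)
    print(n,m.sum(),cv2.minAreaRect(p), 'pct',np.percentile(np.c_[X[m],Y[m]],[1,99],axis=0).round(4).tolist(),'z',np.percentile(w[m][:,2],[5,50,95]).round(4))
```

```text
top 830 ((553.33056640625, -146.1488494873047), (140.3488006591797, 171.30477905273438), 14.076308250427246) pct [[-0.0693, -0.0833], [0.0698, 0.085]] z [0.0727 0.0826 0.0873]
scene 1245 ((552.8572998046875, -145.05531311035156), (140.3877716064453, 172.5970458984375), 14.27856731414795) pct [[-0.0674, -0.084], [0.07, 0.0851]] z [0.0721 0.0819 0.0857]
```

```bash
python3 -m jog '[{"gripper":0,"tx":-0.7,"ty":-0.6,"tz":15,"roll":0},{"gripper":0,"tx":-0.7,"ty":-0.6,"tz":35,"roll":0},{"gripper":0,"tx":-0.7,"ty":-0.6,"tz":52,"roll":0},{"gripper":0,"tx":-0.7,"ty":-0.6,"tz":64,"roll":0},{"gripper":0,"tx":-0.7,"ty":-0.6,"tz":72,"roll":0},{"gripper":0,"tx":-0.7,"ty":-0.6,"tz":78,"roll":0},{"gripper":0,"tx":-0.7,"ty":-0.6,"tz":83,"roll":0},{"gripper":0,"tx":-0.7,"ty":-0.6,"tz":86,"roll":0},{"gripper":0,"tx":-0.7,"ty":-0.6,"tz":86,"roll":0},{"gripper":0,"tx":-0.7,"ty":-0.6,"tz":86,"roll":0}]'; python3 -m jog '[{"gripper":0,"tx":0,"ty":0,"tz":1,"roll":0},{"gripper":0,"tx":0,"ty":0,"tz":1,"roll":0}]';  python3 -m jog '[{"gripper":0,"tx":0,"ty":0,"tz":1,"roll":0},{"gripper":0,"tx":0,"ty":0,"tz":1,"roll":0}]'
```

```text
clock: 14.2
eef_pos: [0.5528, -0.1474, 0.0868]
tcp_rot: [[-0.242, 0.97, 0.001], [0.97, 0.242, -0.0], [-0.0, 0.0, -1.0]]
force: [-0.3, -0.3, -4.7]
gripper_width: 0.0141
clock: 14.4
eef_pos: [0.5527, -0.1474, 0.0856]
tcp_rot: [[-0.242, 0.97, 0.0], [0.97, 0.242, -0.0], [-0.0, 0.0, -1.0]]
force: [-0.3, -0.6, -3.2]
gripper_width: 0.0137
clock: 14.6
eef_pos: [0.5525, -0.1473, 0.0844]
tcp_rot: [[-0.242, 0.97, -0.0], [0.97, 0.242, -0.0], [0.0, -0.0, -1.0]]
force: [-0.4, -0.2, -3.8]
gripper_width: 0.0137
```

```bash
python3 -m jog '[{"gripper":0,"tx":1.8,"ty":-0.5,"tz":0,"roll":0},{"gripper":0,"tx":1.8,"ty":-0.5,"tz":1,"roll":0},{"gripper":0,"tx":1.8,"ty":-0.5,"tz":1,"roll":0}]'; python3 -m jog '[{"gripper":0,"tx":0,"ty":0,"tz":1,"roll":0},{"gripper":0,"tx":0,"ty":0,"tz":1,"roll":0}]'
python3 - <<'E'
from h import *
c=snap('wrist'); s=c['s']
w,X,Y,h=lidplane(c,np.array([.5532,-.1457]),np.radians(14.15))
z=w[...,2]; wh=(h[...,1]<60)&(h[...,2]>110)
m=(abs(X)<.09)&(Y<.1)&(Y>.035)&(z>.09)&(z<.11)&wh
p=np.c_[X[m],Y[m]]; print('lid extent in box frame',np.percentile(p,[.3,99.7],axis=0).round(4).tolist())
f=(abs(X)<.05)&(Y<.06)&(Y>.045)&(z>.07)&(z<.096)&wh; A=np.c_[X[f],Y[f],np.ones(f.sum())]; print('top plane',np.linalg.lstsq(A,z[f],rcond=None)[0],np.median(z[f]))
for a,b in((-.057,.072),(.057,.072)): k=(abs(X-a)<.008)&(abs(Y-b)<.008); print('pad',a,b,np.nanmedian(z[k]))
E
```

```text
clock: 14.9
eef_pos: [0.5515, -0.1456, 0.0833]
tcp_rot: [[-0.242, 0.97, -0.0], [0.97, 0.242, -0.0], [0.0, -0.0, -1.0]]
force: [-1.3, -0.6, -4.3]
gripper_width: 0.0138
clock: 15.1
eef_pos: [0.5515, -0.1457, 0.0823]
tcp_rot: [[-0.242, 0.97, -0.0], [0.97, 0.242, -0.0], [0.0, -0.0, -1.0]]
force: [-0.3, 0.2, -4.4]
gripper_width: 0.0135
lid extent in box frame [[-0.0697, 0.0352], [0.0688, 0.085]]
top plane [-0.0003193  -0.04824739  0.09264649] 0.09000541259491027
pad -0.057 0.072 0.10395146009098621
pad 0.057 0.072 0.10400255226560562
```

```bash
python3 -m jog '[{"gripper":0,"tx":0,"ty":0,"tz":0.7,"roll":0},{"gripper":0,"tx":0,"ty":0,"tz":0.7,"roll":0}]' 8; python3 -m jog '[{"gripper":0,"tx":0,"ty":0,"tz":0.5,"roll":0},{"gripper":0,"tx":0,"ty":0,"tz":0.5,"roll":0}]' 4; python3 -m jog '[{"gripper":20,"tx":0,"ty":0,"tz":0,"roll":0},{"gripper":40,"tx":0,"ty":0,"tz":0,"roll":0},{"gripper":40,"tx":0,"ty":0,"tz":0,"roll":0},{"gripper":40,"tx":0,"ty":0,"tz":0,"roll":0},{"gripper":40,"tx":0,"ty":0,"tz":-5,"roll":0},{"gripper":40,"tx":0,"ty":0,"tz":-15,"roll":0},{"gripper":40,"tx":0,"ty":0,"tz":-40,"roll":0},{"gripper":40,"tx":-40,"ty":0,"tz":-75,"roll":0},{"gripper":40,"tx":-80,"ty":0,"tz":-100,"roll":0},{"gripper":40,"tx":-80,"ty":0,"tz":-100,"roll":0},{"gripper":40,"tx":-80,"ty":0,"tz":-100,"roll":0}]' 45
cat > look.py <<'E'
from h import *
import sys
c=snap('wrist',sys.argv[1] if len(sys.argv)>1 else None); s=c['s']; print(s['clock'],s['eef_pos'],s['gripper_width'])
w,X,Y,h=lidplane(c,np.array([.5532,-.1457]),np.radians(14.15)); z=w[...,2]; wh=(h[...,1]<60)&(h[...,2]>110)
m=(abs(X)<.095)&(abs(Y)<.11)&(z>.09)&(z<.125)&wh
if m.sum()>3000: print('lid extent',np.percentile(np.c_[X[m],Y[m]],[.2,99.8],axis=0).round(4).tolist(), cv2.minAreaRect((np.c_[X[m],Y[m]]*1000).astype(np.float32)))
k=(abs(X)<.006)&(abs(Y)<.03)&(z>.1)&(z<.13); b=np.nanmedian(w[180:230,5:60,2]); print('bar top',np.nanmedian(z[k]),k.sum(),'bench',b)
for i,(a,bb) in enumerate(((-.057,.072),(-.057,-.072),(.057,-.072),(.057,.072))):
    k=(abs(X-a)<.009)&(abs(Y-bb)<.009)&(z>.085)&(z<.12); print('pad',i,np.round(np.median(z[k])*1e3,2) if k.sum()>20 else None,k.sum())
E
python3 look.py
```

```text
clock: 15.35
eef_pos: [0.5517, -0.1457, 0.082]
tcp_rot: [[-0.242, 0.97, 0.0], [0.97, 0.242, -0.0], [-0.0, 0.0, -1.0]]
force: [-1.0, 0.4, 0.6]
gripper_width: 0.014
clock: 15.55
eef_pos: [0.5517, -0.1458, 0.0817]
tcp_rot: [[-0.242, 0.97, 0.0], [0.97, 0.242, -0.0], [-0.0, 0.0, -1.0]]
force: [-2.6, 0.4, 4.3]
gripper_width: 0.0141
clock: 16.65
eef_pos: [0.5713, -0.2246, 0.1825]
tcp_rot: [[-0.239, 0.971, 0.002], [0.971, 0.239, -0.001], [-0.001, 0.002, -1.0]]
force: [0.1, 0.8, -0.5]
gripper_width: 0.0401
16.65 [ 0.57134614 -0.22464619  0.18245558] 0.04006829046990065
lid extent [[-0.0699, -0.0842], [0.069, 0.0525]] ((-0.7025604248046875, -15.929763793945312), (137.55213928222656, 140.0917205810547), 89.77359771728516)
bar top 0.11552056858628301 1887 bench 0.0014241821592758663
pad 0 None 0
pad 1 103.54 611
pad 2 103.64 619
pad 3 None 0
```

The lid rests level on the gasket: pads at 102.1 mm after removing the bench bias, centred within about 1 mm. Next I press corner 1 with the gripper closed.

```bash
python3 -m jog '[{"gripper":0,"tx":9,"ty":-30,"tz":20,"roll":0},{"gripper":0,"tx":9,"ty":-55,"tz":40,"roll":0},{"gripper":0,"tx":9,"ty":-55,"tz":60,"roll":0},{"gripper":0,"tx":9,"ty":-55,"tz":76,"roll":0},{"gripper":0,"tx":9,"ty":-55,"tz":84,"roll":0},{"gripper":0,"tx":9,"ty":-55,"tz":87,"roll":0},{"gripper":0,"tx":9,"ty":-55,"tz":87,"roll":0},{"gripper":0,"tx":9,"ty":-55,"tz":87,"roll":0}]' 45; python3 -m jog '[{"gripper":0,"tx":0,"ty":0,"tz":2,"roll":0},{"gripper":0,"tx":0,"ty":0,"tz":4,"roll":0},{"gripper":0,"tx":0,"ty":0,"tz":6,"roll":0},{"gripper":0,"tx":0,"ty":0,"tz":6,"roll":0}]'; python3 -m jog '[{"gripper":0,"tx":0,"ty":0,"tz":1,"roll":0},{"gripper":0,"tx":0,"ty":0,"tz":2,"roll":0},{"gripper":0,"tx":0,"ty":0,"tz":2,"roll":0}]'
```

```text
clock: 17.5
eef_pos: [0.516, -0.2276, 0.0948]
tcp_rot: [[-0.242, 0.97, 0.001], [0.97, 0.242, -0.0], [-0.0, 0.001, -1.0]]
force: [-0.1, 0.1, 0.6]
gripper_width: 0.0002
clock: 17.9
eef_pos: [0.5158, -0.2285, 0.0896]
tcp_rot: [[-0.241, 0.97, 0.001], [0.97, 0.241, -0.002], [-0.002, 0.001, -1.0]]
force: [-3.8, -0.5, 10.9]
gripper_width: 0.0006
clock: 18.2
eef_pos: [0.5156, -0.2288, 0.0879]
tcp_rot: [[-0.241, 0.971, 0.001], [0.971, 0.241, -0.002], [-0.002, 0.0, -1.0]]
force: [-5.4, -0.7, 14.0]
gripper_width: 0.0003
```

```bash
python3 -m jog '[{"gripper":0,"tx":0,"ty":0,"tz":1,"roll":0},{"gripper":0,"tx":0,"ty":0,"tz":2,"roll":0},{"gripper":0,"tx":0,"ty":0,"tz":2,"roll":0}]'; python3 -m jog '[{"gripper":0,"tx":0,"ty":0,"tz":1,"roll":0},{"gripper":0,"tx":0,"ty":0,"tz":2,"roll":0},{"gripper":0,"tx":0,"ty":0,"tz":2,"roll":0}]'; python3 look.py
```

```text
clock: 18.5
eef_pos: [0.5157, -0.2289, 0.0874]
tcp_rot: [[-0.241, 0.971, 0.001], [0.971, 0.241, -0.003], [-0.003, 0.001, -1.0]]
force: [-12.1, -0.2, 32.3]
gripper_width: 0.0003
clock: 18.8
eef_pos: [0.5157, -0.2289, 0.0871]
tcp_rot: [[-0.241, 0.971, 0.002], [0.971, 0.241, -0.004], [-0.004, 0.001, -1.0]]
force: [-17.9, 2.4, 51.9]
gripper_width: 0.0005
18.8 [ 0.51574688 -0.2289454   0.08708444] 0.0004966800465428673
lid extent [[-0.071, -0.0846], [0.0679, 0.0411]] ((-1.3265151977539062, -21.89167022705078), (127.09477233886719, 141.2849578857422), 89.22954559326172)
bar top 0.1159429320486196 4415 bench 0.002070478706996337
pad 0 None 0
pad 1 None 0
pad 2 103.97 1353
pad 3 None 0
```

```bash
python3 -m jog '[{"gripper":0,"tx":0,"ty":0,"tz":-10,"roll":0},{"gripper":0,"tx":0,"ty":0,"tz":-30,"roll":0},{"gripper":0,"tx":0,"ty":30,"tz":-40,"roll":0},{"gripper":0,"tx":0,"ty":70,"tz":-40,"roll":0},{"gripper":0,"tx":0,"ty":105,"tz":-40,"roll":0},{"gripper":0,"tx":0,"ty":114,"tz":-30,"roll":0},{"gripper":0,"tx":0,"ty":114,"tz":-18,"roll":0},{"gripper":0,"tx":0,"ty":114,"tz":-12,"roll":0},{"gripper":0,"tx":0,"ty":114,"tz":-12,"roll":0}]'; python3 -m jog '[{"gripper":0,"tx":0,"ty":0,"tz":2,"roll":0},{"gripper":0,"tx":0,"ty":0,"tz":4,"roll":0},{"gripper":0,"tx":0,"ty":0,"tz":6,"roll":0},{"gripper":0,"tx":0,"ty":0,"tz":8,"roll":0},{"gripper":0,"tx":0,"ty":0,"tz":8,"roll":0}]'; python3 -m jog '[{"gripper":0,"tx":0,"ty":0,"tz":1,"roll":0},{"gripper":0,"tx":0,"ty":0,"tz":2,"roll":0},{"gripper":0,"tx":0,"ty":0,"tz":2,"roll":0}]'
```

```text
clock: 19.75
eef_pos: [0.6242, -0.201, 0.0931]
tcp_rot: [[-0.241, 0.971, -0.002], [0.971, 0.241, -0.0], [0.0, -0.002, -1.0]]
force: [-0.7, 0.3, 0.0]
gripper_width: 0.0009
clock: 20.25
eef_pos: [0.6254, -0.2017, 0.0875]
tcp_rot: [[-0.24, 0.971, 0.0], [0.971, 0.24, -0.002], [-0.002, -0.0, -1.0]]
force: [-4.0, -1.2, 8.7]
gripper_width: 0.0006
clock: 20.55
eef_pos: [0.6255, -0.2018, 0.0872]
tcp_rot: [[-0.24, 0.971, 0.001], [0.971, 0.24, -0.002], [-0.003, 0.0, -1.0]]
force: [-8.3, -1.6, 21.9]
gripper_width: 0.0005
```

```bash
python3 -m jog '[{"gripper":0,"tx":0,"ty":0,"tz":-10,"roll":0},{"gripper":0,"tx":0,"ty":0,"tz":-35,"roll":0},{"gripper":0,"tx":30,"ty":0,"tz":-50,"roll":0},{"gripper":0,"tx":70,"ty":0,"tz":-50,"roll":0},{"gripper":0,"tx":110,"ty":0,"tz":-50,"roll":0},{"gripper":0,"tx":138,"ty":0,"tz":-42,"roll":0},{"gripper":0,"tx":144,"ty":0,"tz":-30,"roll":0},{"gripper":0,"tx":144,"ty":0,"tz":-18,"roll":0},{"gripper":0,"tx":144,"ty":0,"tz":-12,"roll":0},{"gripper":0,"tx":144,"ty":0,"tz":-12,"roll":0}]'; python3 -m jog '[{"gripper":0,"tx":0,"ty":0,"tz":2,"roll":0},{"gripper":0,"tx":0,"ty":0,"tz":4,"roll":0},{"gripper":0,"tx":0,"ty":0,"tz":6,"roll":0},{"gripper":0,"tx":0,"ty":0,"tz":8,"roll":0},{"gripper":0,"tx":0,"ty":0,"tz":10,"roll":0},{"gripper":0,"tx":0,"ty":0,"tz":10,"roll":0}]'; python3 -m jog '[{"gripper":0,"tx":0,"ty":0,"tz":1,"roll":0},{"gripper":0,"tx":0,"ty":0,"tz":2,"roll":0},{"gripper":0,"tx":0,"ty":0,"tz":2,"roll":0}]'
```

```text
clock: 21.55
eef_pos: [0.5906, -0.0626, 0.0949]
tcp_rot: [[-0.239, 0.971, -0.002], [0.971, 0.239, -0.001], [-0.0, -0.002, -1.0]]
force: [0.0, -0.8, 0.7]
gripper_width: 0.0006
clock: 22.15
eef_pos: [0.5924, -0.0608, 0.0877]
tcp_rot: [[-0.241, 0.97, 0.003], [0.97, 0.241, -0.0], [-0.001, 0.003, -1.0]]
force: [-2.0, 0.3, 9.1]
gripper_width: 0.0004
clock: 22.45
eef_pos: [0.5926, -0.0607, 0.0871]
tcp_rot: [[-0.241, 0.97, 0.003], [0.97, 0.241, -0.001], [-0.002, 0.003, -1.0]]
force: [-6.0, -0.8, 22.4]
gripper_width: 0.0
```

Corner 3 is at its stop. Now corner 0.

```bash
python3 -m jog '[{"gripper":0,"tx":0,"ty":0,"tz":-10,"roll":0},{"gripper":0,"tx":0,"ty":0,"tz":-35,"roll":0},{"gripper":0,"tx":0,"ty":-30,"tz":-45,"roll":0},{"gripper":0,"tx":0,"ty":-70,"tz":-45,"roll":0},{"gripper":0,"tx":0,"ty":-105,"tz":-42,"roll":0},{"gripper":0,"tx":0,"ty":-114,"tz":-30,"roll":0},{"gripper":0,"tx":0,"ty":-114,"tz":-18,"roll":0},{"gripper":0,"tx":0,"ty":-114,"tz":-12,"roll":0},{"gripper":0,"tx":0,"ty":-114,"tz":-12,"roll":0}]'; python3 -m jog '[{"gripper":0,"tx":0,"ty":0,"tz":2,"roll":0},{"gripper":0,"tx":0,"ty":0,"tz":4,"roll":0},{"gripper":0,"tx":0,"ty":0,"tz":6,"roll":0},{"gripper":0,"tx":0,"ty":0,"tz":8,"roll":0},{"gripper":0,"tx":0,"ty":0,"tz":10,"roll":0},{"gripper":0,"tx":0,"ty":0,"tz":10,"roll":0}]'; python3 -m jog '[{"gripper":0,"tx":0,"ty":0,"tz":1,"roll":0},{"gripper":0,"tx":0,"ty":0,"tz":2,"roll":0},{"gripper":0,"tx":0,"ty":0,"tz":2,"roll":0}]'
```

```text
clock: 23.35
eef_pos: [0.4812, -0.0877, 0.0954]
tcp_rot: [[-0.242, 0.97, -0.001], [0.97, 0.242, 0.001], [0.001, -0.0, -1.0]]
force: [1.2, 0.8, -0.3]
gripper_width: 0.0005
clock: 23.95
eef_pos: [0.4813, -0.0873, 0.0869]
tcp_rot: [[-0.243, 0.97, 0.001], [0.97, 0.243, 0.0], [-0.0, 0.001, -1.0]]
force: [-3.1, 1.2, 8.2]
gripper_width: 0.0002
clock: 24.25
eef_pos: [0.4813, -0.0873, 0.0866]
tcp_rot: [[-0.243, 0.97, 0.001], [0.97, 0.243, -0.001], [-0.001, 0.001, -1.0]]
force: [-11.1, 2.9, 33.6]
gripper_width: 0.0004
```

```bash
python3 -m jog '[{"gripper":0,"tx":0,"ty":0,"tz":-10,"roll":0},{"gripper":0,"tx":0,"ty":0,"tz":-40,"roll":0},{"gripper":0,"tx":-25,"ty":10,"tz":-80,"roll":0},{"gripper":0,"tx":-60,"ty":25,"tz":-115,"roll":0},{"gripper":0,"tx":-95,"ty":40,"tz":-150,"roll":0},{"gripper":0,"tx":-130,"ty":57,"tz":-185,"roll":0},{"gripper":0,"tx":-165,"ty":57,"tz":-215,"roll":0},{"gripper":0,"tx":-200,"ty":57,"tz":-235,"roll":0},{"gripper":0,"tx":-200,"ty":57,"tz":-235,"roll":0},{"gripper":0,"tx":-200,"ty":57,"tz":-235,"roll":0},{"gripper":0,"tx":-200,"ty":57,"tz":-235,"roll":0}]'; python3 look.py w9.png
```

```text
clock: 25.35
eef_pos: [0.5841, -0.2669, 0.3185]
tcp_rot: [[-0.243, 0.97, -0.001], [0.97, 0.243, 0.001], [0.001, -0.001, -1.0]]
force: [-0.6, 0.0, -0.2]
gripper_width: 0.0006
25.35 [ 0.58407869 -0.2668733   0.31846749] 0.0006308472593265701
lid extent [[-0.0697, -0.085], [0.0696, 0.0367]] ((-0.00357818603515625, -23.345237731933594), (122.85138702392578, 140.1000213623047), 89.5947265625)
bar top 0.10946582580389824 813 bench 0.001311379941726809
pad 0 None 0
pad 1 97.5 289
pad 2 97.63 307
pad 3 None 0
```

View pics/w9.png

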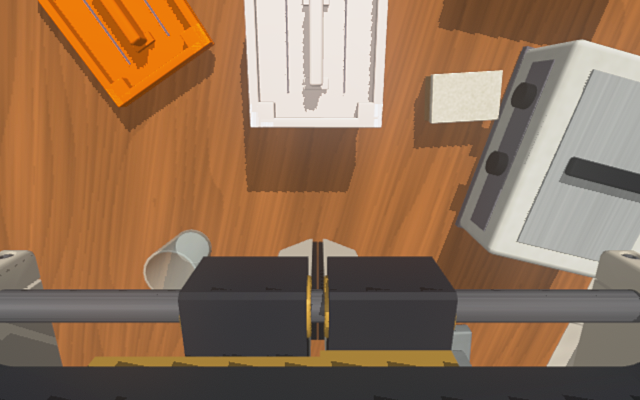

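Right-hand pads 1 and 2 read 96.1 mm after bias, which is home; the lid edge is at v≈127. I'll shift to see the other two, and check the bystanders with the top camera.

```bash
python3 -m jog '[{"gripper":0,"tx":35,"ty":0,"tz":0,"roll":0},{"gripper":0,"tx":70,"ty":0,"tz":0,"roll":0},{"gripper":0,"tx":95,"ty":0,"tz":0,"roll":0},{"gripper":0,"tx":95,"ty":0,"tz":0,"roll":0},{"gripper":0,"tx":95,"ty":0,"tz":0,"roll":0}]'; python3 look.py
python3 - <<'E'
from h import *
c=snap('top'); w=cloud(c); z=w[...,2]; v,u=np.mgrid[:400,:640]
for n,b in(('reag',(160,190,212,240)),('mount0',(315,334,196,214)),('mount1',(448,470,148,168)),('beaker',(452,490,210,242)),('slides',(360,395,120,155))):
    m=(u>=b[0])&(u<b[1])&(v>=b[2])&(v<b[3])&(z>.012); p=w[m]; print(n,len(p),np.round(cv2.minAreaRect((p[:,:2]*1000).astype(np.float32))[0],1),np.percentile(p[:,2],50).round(4))
a=np.load('top.npz')['img'].astype(int); d=np.abs(a-c['img']).max(2)>60
for n,(x,y,X,Y) in(('slidecase',(208,150,240,182)),('lenscase',(292,145,322,175))): print(n,'changed px',d[y:Y,x:X].sum(),'of',(Y-y)*(X-x))
E
```

```text
clock: 25.9
eef_pos: [0.561, -0.1752, 0.3192]
tcp_rot: [[-0.244, 0.97, -0.0], [0.97, 0.244, -0.001], [-0.001, -0.0, -1.0]]
force: [-0.8, -0.9, -0.9]
gripper_width: 0.0006
25.9 [ 0.56095969 -0.17517064  0.31922645] 0.0006303909375849518
lid extent [[-0.0698, -0.0845], [0.0694, 0.0848]] ((-0.32363128662109375, -0.06301116943359375), (169.7758331298828, 139.81016540527344), 89.82704162597656)
bar top 0.1094863591445065 639 bench 0.001341023328889801
pad 0 97.6 320
pad 1 97.53 240
pad 2 97.59 247
pad 3 97.62 331
reag 299 [435.  511.5] 0.0715
mount0 112 [504.7  21.1] 0.0228
mount1 437 [ 522.3 -179.9] 0.7555
beaker 1033 [ 423.6 -184.7] 0.7754
slides 639 [ 699.6 -157.6] 0.0383
slidecase changed px 0 of 1024
lenscase changed px 38 of 900
```

```bash
python3 -c "
from bench import ctrl
print(ctrl.close_job())"
```

```text
the job is handed in; nothing more can be done
None
```

The dry box is closed and I handed the job in at about 26 s of the allowed 67 s. I drew the lid out of the shelf by its front rim, laid it flat on the bench and let go. I then lifted it by its bar, set it on the gasket unpressed, and pressed corners 1, 2, 3 and 0 in turn, each to its firm stop.

**Last checks (wrist camera, less its roughly 1.4 mm height bias)**
- **Corners:** all four pads are 96.2 mm above the bench, within 0.1 mm of each other; the target is 96 mm.
- **Position:** the lid is centred within about 0.5 mm and square within about 0.2°.
- **Release:** the gripper is clear of everything.

**What disagreed or is not fully confirmed**
- **Fingertip position:** the task says the fingertips are 25 mm ahead of the TCP. Both cameras put them about 12 mm behind it; the pressing stop suggested about 8.5 mm. My first pinch closed above the rim without touching anything, and I corrected it from the cameras.
- **Pressing force:** the first corner took about 52 N at its stop, more than I intended. The other three took 22–34 N.
- **Other objects:**
  - The reagent bottle, mount0 and the slide case show no movement from the top camera.
  - The lens case patch changed slightly (38 of 900 pixels), which I think is the lid no longer being beside it.
  - The glass slides read off by 48 mm, but the arm may have entered that measuring window, so I don't trust the number. In the last wrist picture the carton appeared in its usual place.
  - The arm blocked the top view of mount1 and the beaker. The beaker appeared upright in the last wrist picture; mount1 was not checked again, though nothing went near it.

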